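Fit the sprung holding bar on the microplate shaker

TASK

Squeeze the sprung holding bar with the blue tabs, lower it across the microplate between the shaker's two metal cheeks, and let it spring out so that its two end pins sit in the cheeks' recesses. Leave the shorter red-tabbed bar where it lies.

Things in the scene. Friction and masses are not known exactly. Their poses are not given: they have to be found in the camera images.
- blue_bar_mid (a point): sprung bar with blue tabs, along its y, z up: two grey end blocks 28 mm high, 30 wide, 106 over their outer ends (shoulders), a 10 dia steel pin 8 beyond each (122 tip to tip). Blue tab, 26 wide, on each block, 28 to 80 above the underside; tabs 70 over outer faces, 18 inboard of the shoulders. 170 g. Point: on the pin axis, mid-length when free, 15 above the underside; moves with the -y block.
- blue_bar_slide (a joint): how much the blue bar is shortened, m: 0 free, 0.038 fully squeezed, about 0.006 when fitted. The +y end slides. Pinch the upright tabs together along y from above, on their upper part: 2 N to start, 7.5 N at the stop (tabs then 32 mm over outer faces, 84 mm pin tip to tip); a 30 to 40 N grip holds it shut. Either way round fits.
- dock (a point): bar's place on the fixed shaker (white box 250 x 210 mm, black deck 70 high, white microplate on it). Two aluminium cheeks, 50 wide, 16 thick, face each other along y, inner faces 50 either side of this point, tops 22 above it. Recess in each: 28 wide along x, 13 deep, from 11 below to 15 above this point. Point: mid-gap, at pin-axis height of the bar standing on the plate (15 above it). z up.
- red_bar_mid (a point): bystander: a like bar with red tabs, shorter (80 mm over the shoulders, 96 mm tip to tip, tabs 44 mm over outer faces), too short for this shaker. Same heights; point on its pin axis at mid-length, 15 mm above its underside; it lies along its y axis.
Not all that is in view belongs to the job. Leave any yellow look-alike of the part that bears blue_bar_mid alone.

How it is judged:
By the outcome, as a careful person would: the job done as asked, in the order asked, and still so for the second after the job is handed in, with the robot touching nothing.
It also fails if it takes over 35 s, if anything falls off the work surface, if the arm or the gripper's body presses on something with over 40 N, if the wrist force passes 120 N, or if a joint passes its speed limit or range.

ROBOT

A 6-joint arm with a two-finger parallel gripper is mounted at the origin on the work surface. World frame = base frame: x ahead of the robot, y to its left, z up, the work surface at z = 0. Lengths are in mm, angles in rad, forces in N, time in s.
With the tool pointing down it reaches from about 350 to 975 mm from the base axis. Payload 7.1 kg.
Tool frame: the origin (TCP) lies at the very end of the fingers, on their centre line; the grasp point (between the pads) lies 19 mm behind it (ctrl.tcp_to_grasp is the distance from the TCP to the grasp point, in mm); z points along the fingers, x is the direction in which the jaws open and shut, and the axes are right-handed (so a half turn about z gives the same grasp; the last joint's range is limited). The gripper opens to 88 mm and grips with 3 to 60 N. Pads are 20 mm wide; open, the fingers measure 115 mm over their backs; the gripper's body (75 mm by 178 mm) begins 61 mm behind the grasp point.
Start: joints at [-1.163, 0.423, 1.63, -0, 1.089, -0.019], TCP at [258.74, -568.91, 222.675] pointing down, gripper open.
Joint ranges: [-3, 3], [-0.9, 2.11], [0.09, 2.58], [-1.31, 4.45], [0.11, 2.69], [-2.54, 2.54]. Speed limits (rad/s): [2.39, 2.39, 3.01, 3.14, 3.14, 3.14].

INTERFACE

Orientations are given as a rotation vector (axis times angle).
In Python, from workcell import get_obs, viewer, ctrl, masks_of gives the robot as it stands. The module is installed in compiled form; this text tells all that it offers.
- The arm moves only by the shell command python3 -m inch 'ROWS'. ROWS is JSON, a list of rows, each an object of numbers: "tx", "ty", "tz": the shift along the tool's x, y, z in cm; "ax", "ay", "az": the turn, a rotation vector about the tool's x, y, z in degrees; "jaw": the opening, from 0 (shut) to 1 (fully open). In form: [{"tx": .., "ty": .., "tz": .., "ax": .., "ay": .., "az": .., "jaw": ..}, ...]. A call has 1 to 12 rows; each row shifts and turns the commanded pose from where the row before left it, along the tool's axes as they then stand; what a row does not reach is not made up. A row lasts 1/8 s, in which the tool goes at most 62.5 mm and 10.7 degrees, less where a joint would pass 70% of its speed; a pose out of reach is approached as far as the arm can. A call is refused whole if a number of a shift passes 6.25 or a number of a turn 10.7, either way. A call with a gripper value outside its range is refused whole. The fingers move at their own pace and stop on an object; the grip force is fixed at half the most. Time passes only in rows, so rows that do not move let the fingers close. It gives the time, the measured TCP pose, the force and the opening at its end, in the units of the state.
- get_obs(): the state, without advancing time (a new reading comes with each control period).
- viewer.get_image(name): name is "scene" or "top"; returns (picture, depth): 400x640x3 uint8, red, green, blue; 400x640 float32, mm along the optical axis (not along the pixel's ray), 0 where there is no reading.
- viewer.get_calibration(name): a dict with "fx", "fy", "cx", "cy" (pixels), "rvec" (rotation vector, rad) and "tvec" (3), from world to camera coordinates, as OpenCV has them. Camera axes: x right, y down, z forward; pixel columns grow to the right and rows downward; lengths in mm; the calibration is good to about 2 mm. A picture is of the moment at which its call begins. get_calibration takes no time and is no camera call.
- ctrl.close_job(): hands the job in, once; it reports no verdict.
Trained networks look in the newest picture that a camera, given by its name, has taken for a name from the list of things; names that differ only in an ending like _2 or _b are one class to them, and where a whole thing is asked for, a point or a joint stands for the part that bears it (a point fixed in the world has none). Each returns a list of dicts, best first, with "score" (0 to 1); they miss things now and then, are a little off and sometimes report something else, mostly with a low value. They report only what shows in the picture. A call takes as long as a camera call. They do not tell look-alikes from the thing itself.
- masks_of(camera, thing): "pixels" (400x640 bool, what is visible of it) and "location" ([column, row] in pixels, amid what is visible of it).
The state is a dict: "t": time; "qpos": joint angles; "qvel": joint speeds; "joint_torque": joint torques, N m; "ee_pos": TCP position; "orientation": TCP orientation; "ft_force": force on the tool from outside, world axes, zero at the start; "moment": the same for the moment, N m; "width": finger opening in mm.
Only numpy, scipy, OpenCV 4.12 (cv2) and the standard library are available. Lean on these libraries where they do the work, as an engineer would, in place of code of your own. Each camera call takes 0.05 s, during which the arm holds its last target. There are 200 camera calls.

## Working session

There is one attempt and no reset: what is moved stays moved. The work goes in short steps, Python scripts to look and compute and a shell command to move; the robot and the scene stay as the last step left them, time stands still between calls to the robot, and variables do not carry over. Pictures are saved under pics/ and viewed, about 8 in all and at most 12, crops included, and the job is handed in when it is done.

```bash
mkdir -p pics; cat > h.py <<'E'
import numpy as np, cv2
from workcell import get_obs, viewer, ctrl, masks_of
def cal(n):
    c=viewer.get_calibration(n); R=cv2.Rodrigues(np.array(c["rvec"],float))[0]; return c,R,np.array(c["tvec"],float).ravel()
def cloud(n,depth):
    c,R,t=cal(n); v,u=np.mgrid[:400,:640]; z=depth.astype(float)
    P=np.stack([(u-c["cx"])*z/c["fx"],(v-c["cy"])*z/c["fy"],z],-1)
    W=(P-t)@R; W[z<=0]=np.nan; return W
E
python3 - <<'E'
from h import *
for n in("scene","top"):
    im,d=viewer.get_image(n); np.savez(f"{n}0.npz",im=im,d=d); W=cloud(n,d); np.save(f"{n}0W.npy",W)
    cv2.imwrite(f"pics/{n}0.png",im[:,:,::-1])
    c,R,t=cal(n); print(n,c["fx"],-R.T@t)
    for th in("blue_bar_mid","red_bar_mid"):
        for m in masks_of(n,th):
            p=m["pixels"]; w=W[p]; print(n,th,round(m["score"],2),m["location"],p.sum(),np.nanmedian(w,0).round(),np.nanmax(w[:,2]).round())
o=get_obs();print(o["t"],o["ee_pos"],o["orientation"],o["width"])
E
```

```text
scene 466.85637412257506 [1099.97420163  355.54765644  713.82098266]
scene blue_bar_mid 0.96 [459.5, 275.2] 1257 [580. 382.  30.] 84.0
scene blue_bar_mid 0.76 [378.8, 263.4] 1165 [609. 247.  28.] 85.0
scene blue_bar_mid 0.57 [327.2, 300.7] 1128 [713. 192.  27.] 84.0
scene red_bar_mid 0.56 [398.5, 203.2] 751 [444. 228.  29.] 83.0
top 495.7066180085165 [ 384.47837813   91.68279747 1077.39643132]
top blue_bar_mid 0.91 [275.5, 154.3] 525 [705. 200.  24.] 82.0
top blue_bar_mid 0.67 [261.8, 198.1] 578 [604. 229.  26.] 83.0
top blue_bar_mid 0.62 [189.9, 224.2] 671 [552. 372.  26.] 83.0
top red_bar_mid 0.57 [263.4, 276.7] 468 [438. 215.  27.] 83.0
0.3 [ 258.65887126 -568.75790785  222.41546523] [-2.64128477e+00  1.70046373e+00  7.04844244e-04] 87.87046097121267
```

View pics/scene0.png

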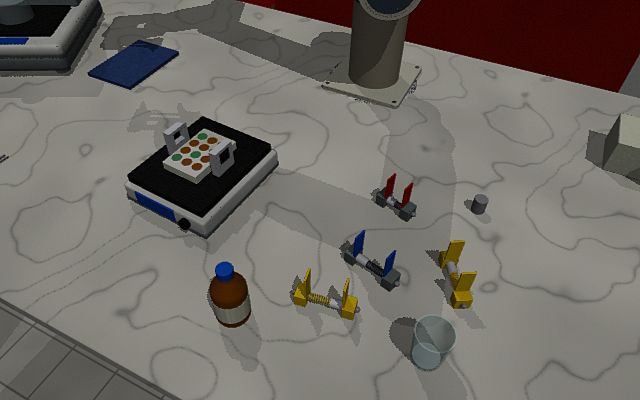

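View pics/top0.png

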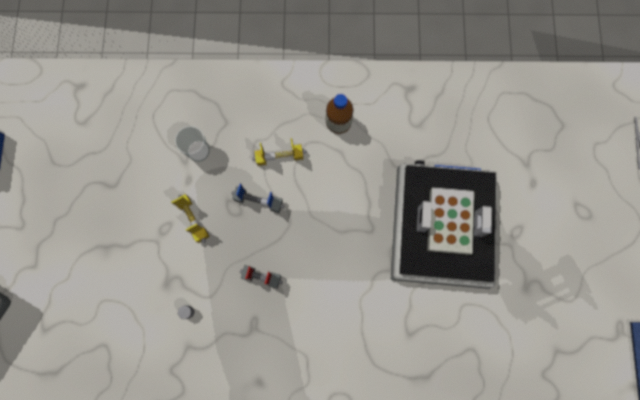

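Candidates in scene / top pixels: blue-tabbed bar (371,262) / (259,198), which is the one wanted. Yellow look-alikes are at (327,300) / (278,154) and (459,275) / (190,220), and the short red bar at (398,203) / (263,277). The shaker's cheeks are at (175,135) and (222,157) in scene, and at (425,217) and (485,220) in top.

```bash
python3 - <<'E'
from h import *
for n,box,cb in(("scene",(335,225,410,295),(150,110,250,195)),("top",(228,178,290,218),(412,180,500,262))):
    f=np.load(f"{n}0.npz"); im=f["im"].astype(int); W=np.load(f"{n}0W.npy")
    u0,v0,u1,v1=box; w=W[v0:v1,u0:u1]; c=im[v0:v1,u0:u1]
    b=(c[...,2]>c[...,0]+40)&(c[...,2]>60); 
    cc,lab,st,ce=cv2.connectedComponentsWithStats(b.astype(np.uint8))
    for i in range(1,cc):
        if st[i,4]>12:
            q=w[lab==i]; q=q[np.isfinite(q[:,0])]; t=q[q[:,2]>50]
            print(n,"tab",st[i,4],"mean",q.mean(0).round(1),"z",q[:,2].min().round(),q[:,2].max().round(),"top mean",t.mean(0).round(1),len(t))
    g=w.reshape(-1,3); g=g[(g[:,2]>18)&(g[:,2]<40)]
    if len(g): 
        r=cv2.minAreaRect(g[:,:2].astype(np.float32)); print(n,"body rect",r)
        m=g[:,:2].mean(0); e=np.linalg.svd(g[:,:2]-m)[2][0]; print(m,np.degrees(np.arctan2(e[1],e[0])))
    print(n,"table z",np.nanmedian(w[...,2]))
    u0,v0,u1,v1=cb; w=W[v0:v1,u0:u1].reshape(-1,3); w=w[np.isfinite(w[:,0])]
    print(np.histogram(w[:,2],bins=np.arange(60,160,4)))
    k=(W[...,2]>102); k[:v0]=0;k[v1:]=0;k[:,:u0]=0;k[:,u1:]=0
    cc,lab,st,ce=cv2.connectedComponentsWithStats(k.astype(np.uint8))
    for i in range(1,cc):
        if st[i,4]>12:
            q=W[lab==i]; zt=np.percentile(q[:,2],95); t=q[q[:,2]>zt-6]
            print(n,"cheek",st[i,4],ce[i],"zmax",zt.round(1),"top mean",t.mean(0).round(1),cv2.minAreaRect(t[:,:2].astype(np.float32)))
A=cv2.imread("pics/scene0.png"); 
a=cv2.resize(A[220:300,330:415],None,fx=7,fy=7,interpolation=cv2.INTER_CUBIC)[:,:595]; b=cv2.resize(A[110:200,150:250],None,fx=2,fy=2)
cv2.imwrite("pics/crop1.png",a)
E
```

```text
scene tab 152 mean [599.5 203.   60. ] z 31.0 85.0 top mean [599.3 203.   69. ] 103
scene tab 138 mean [616.9 266.5  61.3] z 31.0 84.0 top mean [616.5 266.5  69.7] 97
scene body rect ((606.3511962890625, 234.61386108398438), (119.63614654541016, 31.16053581237793), 75.16278839111328)
[610.65805138 239.19242845] -103.19133309164812
scene table z 2.5148421335113214
(array([  61,   63, 1010, 2131,  125,  116,  149,  565, 1144,  108,   69,
         82,   67,   69,   63,   64,  108,  265,    2,    0,    0,    0,
          0,    0]), array([ 60,  64,  68,  72,  76,  80,  84,  88,  92,  96, 100, 104, 108,
       112, 116, 120, 124, 128, 132, 136, 140, 144, 148, 152, 156]))
scene cheek 349 [174.90830946 131.5730659 ] zmax 130.7 top mean [ 549.6 -225.5  128.8] ((548.7157592773438, -226.24659729003906), (18.341955184936523, 51.3536262512207), 87.41838073730469)
scene cheek 403 [220.34987593 151.8808933 ] zmax 130.5 top mean [ 558.3 -110.2  128.8] ((556.3729248046875, -111.22891235351562), (18.056472778320312, 51.82777786254883), 85.09243774414062)
top tab 35 mean [614.1 267.2  74.3] z 26.0 82.
[... 292 characters left out ...]
6786229963175136
(array([   1,  584, 2353,  398,   56,   39,  490, 1928,  362,   32,   19,
         24,   21,   25,   23,   65,  312,   91,    0,    0,    0,    0,
          0,    0]), array([ 60,  64,  68,  72,  76,  80,  84,  88,  92,  96, 100, 104, 108,
       112, 116, 120, 124, 128, 132, 136, 140, 144, 148, 152, 156]))
top cheek 283 [425.29328622 215.5335689 ] zmax 129.0 top mean [ 555.8 -109.6  126.5] ((556.3856811523438, -109.69728088378906), (16.535968780517578, 50.21086502075195), 85.70189666748047)
top cheek 286 [485.05944056 220.56993007] zmax 129.1 top mean [ 546.9 -225.   126.6] ((547.4592895507812, -224.91189575195312), (17.148839950561523, 50.7186279296875), 86.66716003417969)
```

View pics/crop1.png

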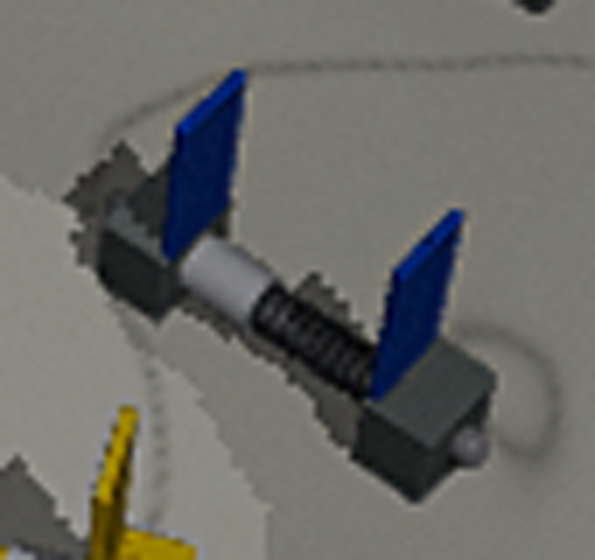

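The crop shows two blue tabs on grey blocks, with the spring and both end pins: this is the right bar. It is at about (605.7, 234.8) with its axis at 75°, and its length measures 120 mm. The dock is at about (552, -168, 105) with its axis at 85.6°, and the cheek spacing and heights agree with the sizes given. I'll turn the tool by +39.4° and then travel.

```bash
python3 -m inch '[{"az":9.85,"jaw":1},{"az":9.85,"jaw":1},{"az":9.85,"jaw":1},{"az":9.85,"jaw":1},{"tx":-5.4,"ty":-0.8,"jaw":1},{"tx":-5.4,"ty":-0.8,"jaw":1},{"tx":-5.4,"ty":-0.8,"jaw":1},{"tx":-5.4,"ty":-0.8,"jaw":1},{"tx":-5.4,"ty":-0.8,"jaw":1},{"tx":-5.4,"ty":-0.8,"jaw":1},{"tx":-5.4,"ty":-0.8,"jaw":1},{"tx":-5.4,"ty":-0.8,"jaw":1}]'
python3 -m inch '[{"tx":-5.4,"ty":-0.8,"jaw":1},{"tx":-5.4,"ty":-0.8,"jaw":1},{"tx":-5.4,"ty":-0.8,"jaw":1},{"tx":-5.4,"ty":-0.8,"jaw":1},{"tx":-5.4,"ty":-0.8,"jaw":1},{"tx":-5.4,"ty":-0.8,"jaw":1},{"tx":-5.4,"ty":-0.8,"jaw":1},{"jaw":1}]'
cat >> h.py <<'E'
def to(x,y,z,yaw):
    from scipy.spatial.transform import Rotation as Ro
    o=get_obs(); R=Ro.from_rotvec(o["orientation"]).as_matrix(); y0=np.degrees(np.arctan2(R[1,0],R[0,0]))
    print("t",round(o["t"],2),"pos",np.round(o["ee_pos"],1),"yaw",y0.round(2),"z-axis",R[:,2].round(3),"j6",round(o["qpos"][5],2),"w",o["width"],"F",np.round(o["ft_force"],1))
    print("tool shift mm",(R.T@(np.array([x,y,z])-o["ee_pos"])).round(1),"az",round(y0-yaw,2))
E
python3 -c "
from h import *; to(605.7,234.8,47,-105)"
```

```text
t 0.3 pos [ 258.7 -568.8  222.4] yaw -65.55 z-axis [-0.  0. -1.] j6 -0.02 w 87.87046097121267 F [-0.2 -0.4  0.9]
tool shift mm [-587.7 -648.5  175.7] az 39.45$[0]: bad value
$[0]: bad value
```

The rows seem to need all the keys.

```bash
python3 -m inch '[{"tx":0,"ty":0,"tz":0,"ax":0,"ay":0,"az":9.85,"jaw":1},{"tx":0,"ty":0,"tz":0,"ax":0,"ay":0,"az":9.85,"jaw":1},{"tx":0,"ty":0,"tz":0,"ax":0,"ay":0,"az":9.85,"jaw":1},{"tx":0,"ty":0,"tz":0,"ax":0,"ay":0,"az":9.85,"jaw":1},{"tx":-5.4,"ty":-0.8,"tz":0,"ax":0,"ay":0,"az":0,"jaw":1},{"tx":-5.4,"ty":-0.8,"tz":0,"ax":0,"ay":0,"az":0,"jaw":1},{"tx":-5.4,"ty":-0.8,"tz":0,"ax":0,"ay":0,"az":0,"jaw":1},{"tx":-5.4,"ty":-0.8,"tz":0,"ax":0,"ay":0,"az":0,"jaw":1},{"tx":-5.4,"ty":-0.8,"tz":0,"ax":0,"ay":0,"az":0,"jaw":1},{"tx":-5.4,"ty":-0.8,"tz":0,"ax":0,"ay":0,"az":0,"jaw":1},{"tx":-5.4,"ty":-0.8,"tz":0,"ax":0,"ay":0,"az":0,"jaw":1},{"tx":-5.4,"ty":-0.8,"tz":0,"ax":0,"ay":0,"az":0,"jaw":1}]'
python3 -c "
from h import *; to(605.7,234.8,47,-105)"
```

```text
t: 1.8
ee_pos: [432.6, -166.4, 222.9]
orientation: [-1.913, 2.491, -0.001]
ft_force: [1.3, -0.3, -0.4]
width: 87.8
t 1.8 pos [ 432.6 -166.4  222.9] yaw -104.96 z-axis [ 0.001 -0.    -1.   ] j6 1.44 w 87.77069482180575 F [ 1.3 -0.3 -0.4]
tool shift mm [-432.3  -63.6  176. ] az 0.04
```

```bash
python3 -m inch '[{"tx":-5.4,"ty":-0.8,"tz":0,"ax":0,"ay":0,"az":0,"jaw":1},{"tx":-5.4,"ty":-0.8,"tz":0,"ax":0,"ay":0,"az":0,"jaw":1},{"tx":-5.4,"ty":-0.8,"tz":0,"ax":0,"ay":0,"az":0,"jaw":1},{"tx":-5.4,"ty":-0.8,"tz":0,"ax":0,"ay":0,"az":0,"jaw":1},{"tx":-5.4,"ty":-0.8,"tz":0,"ax":0,"ay":0,"az":0,"jaw":1},{"tx":-5.4,"ty":-0.8,"tz":2,"ax":0,"ay":0,"az":0,"jaw":1},{"tx":-5.4,"ty":-0.8,"tz":3,"ax":0,"ay":0,"az":0,"jaw":1},{"tx":-5.4,"ty":-0.8,"tz":3,"ax":0,"ay":0,"az":0,"jaw":1},{"tx":0,"ty":0,"tz":0,"ax":0,"ay":0,"az":0,"jaw":1},{"tx":0,"ty":0,"tz":0,"ax":0,"ay":0,"az":0,"jaw":1}]'
python3 - <<'E'
from h import *
to(605.7,234.8,47,-105)
im,d=viewer.get_image("scene"); cv2.imwrite("pics/s1.png",cv2.resize(im[130:330,260:520,::-1],None,fx=3,fy=3))
E
```

```text
t: 3.05
ee_pos: [604.8, 232.6, 142.5]
orientation: [1.914, -2.49, -0.0]
ft_force: [0.0, -0.5, 0.5]
width: 87.8
t 3.05 pos [604.8 232.6 142.5] yaw -104.91 z-axis [-0.001 -0.001 -1.   ] j6 2.18 w 87.81269019777129 F [ 0.  -0.5  0.5]
tool shift mm [-2.4 -0.3 95.5] az 0.09
```

View pics/s1.png

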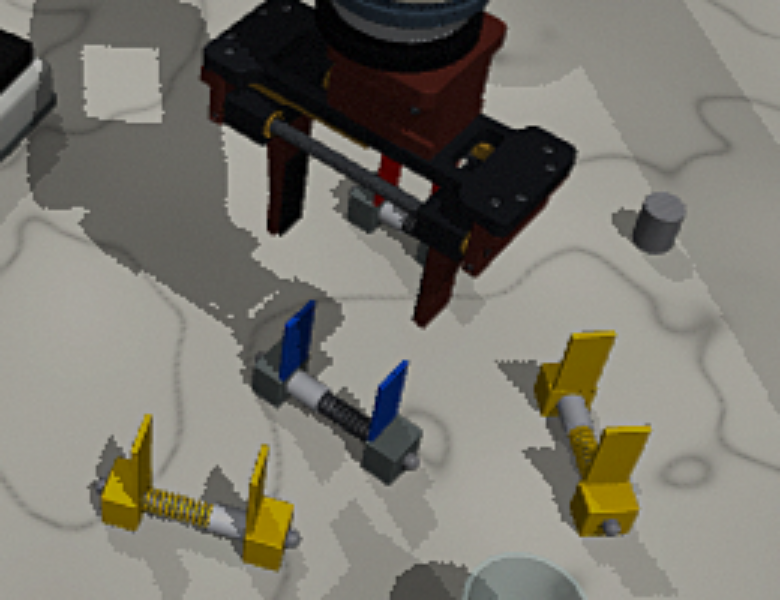

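The picture shows the open jaws above the blue bar, parallel to it. The fingertips are near crop pixels (285,230) and (425,320), and nothing is in the way below. Next I descend and squeeze.

```bash
python3 -m inch '[{"tx":-0.2,"ty":0,"tz":3.5,"ax":0,"ay":0,"az":0,"jaw":1},{"tx":0,"ty":0,"tz":3,"ax":0,"ay":0,"az":0,"jaw":1},{"tx":0,"ty":0,"tz":2,"ax":0,"ay":0,"az":0,"jaw":1},{"tx":0,"ty":0,"tz":1.1,"ax":0,"ay":0,"az":0,"jaw":1},{"tx":0,"ty":0,"tz":0,"ax":0,"ay":0,"az":0,"jaw":1}]'
python3 -m inch '[{"tx":0,"ty":0,"tz":0,"ax":0,"ay":0,"az":0,"jaw":0.7},{"tx":0,"ty":0,"tz":0,"ax":0,"ay":0,"az":0,"jaw":0.55},{"tx":0,"ty":0,"tz":0,"ax":0,"ay":0,"az":0,"jaw":0.4},{"tx":0,"ty":0,"tz":0,"ax":0,"ay":0,"az":0,"jaw":0.2},{"tx":0,"ty":0,"tz":0,"ax":0,"ay":0,"az":0,"jaw":0},{"tx":0,"ty":0,"tz":0,"ax":0,"ay":0,"az":0,"jaw":0},{"tx":0,"ty":0,"tz":0,"ax":0,"ay":0,"az":0,"jaw":0},{"tx":0,"ty":0,"tz":0,"ax":0,"ay":0,"az":0,"jaw":0}]'
python3 -c "
from h import *; to(605.7,234.8,47,-105)"
```

```text
t: 3.72
ee_pos: [605.8, 234.4, 46.7]
orientation: [1.913, -2.492, -0.0]
ft_force: [-0.2, -0.4, 0.4]
width: 87.7
t: 4.72
ee_pos: [606.6, 235.2, 47.7]
orientation: [-1.913, 2.49, -0.001]
ft_force: [0.7, -0.3, 5.5]
width: 31.6
t 4.72 pos [606.6 235.2  47.7] yaw -104.94 z-axis [ 0.002  0.001 -1.   ] j6 2.18 w 31.555830665723768 F [ 0.7 -0.3  5.5]
tool shift mm [0.6 0.8 0.7] az 0.06
```

The width is 31.6 mm, so the bar is fully squeezed. I'll lift it and check.

```bash
python3 -m inch '[{"tx":0,"ty":0,"tz":-1,"ax":0,"ay":0,"az":0,"jaw":0},{"tx":0,"ty":0,"tz":-3,"ax":0,"ay":0,"az":0,"jaw":0},{"tx":0,"ty":0,"tz":-4,"ax":0,"ay":0,"az":0,"jaw":0},{"tx":0,"ty":0,"tz":-4,"ax":0,"ay":0,"az":0,"jaw":0},{"tx":0,"ty":0,"tz":-3.5,"ax":0,"ay":0,"az":0,"jaw":0},{"tx":0,"ty":0,"tz":-1.5,"ax":0,"ay":0,"az":0,"jaw":0},{"tx":0,"ty":0,"tz":0,"ax":0,"ay":0,"az":0,"jaw":0}]'
python3 - <<'E'
from h import *
to(552.1,-167.8,217,-94.4)
im,d=viewer.get_image("scene"); cv2.imwrite("pics/s2.png",cv2.resize(im[90:290,260:500,::-1],None,fx=3,fy=3))
E
```

```text
t: 5.6
ee_pos: [605.9, 234.8, 217.2]
orientation: [-1.913, 2.491, -0.0]
ft_force: [-0.2, -0.2, -2.3]
width: 31.1
t 5.6 pos [605.9 234.8 217.2] yaw -104.95 z-axis [ 0.001  0.    -1.   ] j6 2.18 w 31.130276308748087 F [-0.2 -0.2 -2.3]
tool shift mm [402.9 -51.9  -0. ] az -10.55
```

View pics/s2.png

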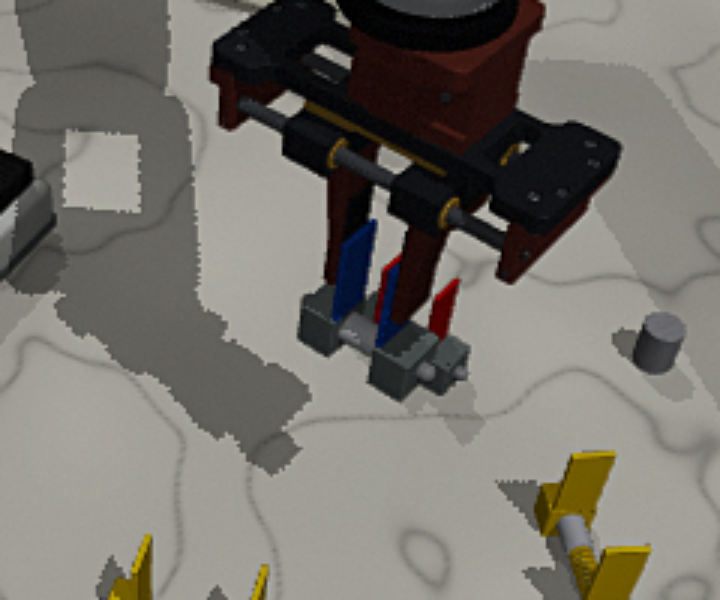

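The bar is held shut and level above its old place. The red bar (447,320 in the crop) has not moved. Now I travel to the dock.

```bash
python3 -m inch '[{"tx":0,"ty":0,"tz":0,"ax":0,"ay":0,"az":-5.3,"jaw":0},{"tx":0,"ty":0,"tz":0,"ax":0,"ay":0,"az":-5.25,"jaw":0},{"tx":2.5,"ty":0.2,"tz":0,"ax":0,"ay":0,"az":0,"jaw":0},{"tx":5,"ty":0.3,"tz":0,"ax":0,"ay":0,"az":0,"jaw":0},{"tx":5.5,"ty":0.3,"tz":0,"ax":0,"ay":0,"az":0,"jaw":0},{"tx":5.5,"ty":0.3,"tz":0,"ax":0,"ay":0,"az":0,"jaw":0},{"tx":5.5,"ty":0.3,"tz":0,"ax":0,"ay":0,"az":0,"jaw":0},{"tx":5.5,"ty":0.3,"tz":0,"ax":0,"ay":0,"az":0,"jaw":0},{"tx":5.5,"ty":0.3,"tz":0,"ax":0,"ay":0,"az":0,"jaw":0},{"tx":3.5,"ty":0.2,"tz":0,"ax":0,"ay":0,"az":0,"jaw":0},{"tx":2,"ty":0.1,"tz":0,"ax":0,"ay":0,"az":0,"jaw":0},{"tx":0,"ty":0,"tz":0,"ax":0,"ay":0,"az":0,"jaw":0}]'
python3 - <<'E'
from h import *
to(552.1,-167.8,217,-94.4)
im,d=viewer.get_image("scene"); cv2.imwrite("pics/s3.png",cv2.resize(im[20:220,80:320,::-1],None,fx=3,fy=3))
W=cloud("scene",d); o=get_obs(); p=o["ee_pos"]; z0=p[2]-47
from scipy.spatial.transform import Rotation as Ro
R=Ro.from_rotvec(o["orientation"]).as_matrix()
L=((W-p)@R).reshape(-1,3); L=L[np.isfinite(L[:,0])]   # tool frame
g=L[(L[:,2]>22)&(L[:,2]<60)&(abs(L[:,0])<60)&(abs(L[:,1])<40)]
print(len(g),np.percentile(g,[1,5,50,95,99],axis=0).round(1))
E
```

```text
t: 7.15
ee_pos: [550.9, -168.3, 215.9]
orientation: [2.131, -2.307, -0.002]
ft_force: [0.3, 0.4, -1.7]
width: 31.1
t 7.15 pos [ 550.9 -168.3  215.9] yaw -94.55 z-axis [-0.001  0.001 -1.   ] j6 1.33 w 31.1197969941474 F [ 0.3  0.4 -1.7]
tool shift mm [-0.6 -1.2 -1.1] az -0.15
351 [[-39.  -15.6  22.2]
 [-35.1 -15.1  22.8]
 [-14.6 -10.6  30.7]
 [ 29.1   9.7  43.3]
 [ 33.7  14.   44.8]]
```

View pics/s3.png

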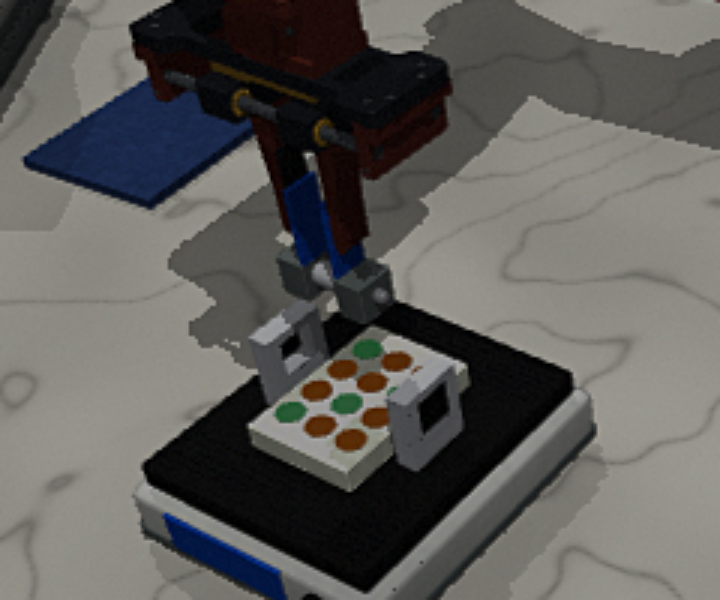

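The bar hangs centred in the jaws (tool-frame x about ±36, y about ±15, underside 46 below the TCP) and lies above the plate between the cheeks. I'll lower it to just above the plate.

```bash
python3 -m inch '[{"tx":-0.05,"ty":-0.1,"tz":1.5,"ax":0,"ay":0,"az":0,"jaw":0},{"tx":0,"ty":0,"tz":2,"ax":0,"ay":0,"az":0,"jaw":0},{"tx":0,"ty":0,"tz":2,"ax":0,"ay":0,"az":0,"jaw":0},{"tx":0,"ty":0,"tz":1,"ax":0,"ay":0,"az":0,"jaw":0},{"tx":0,"ty":0,"tz":0.5,"ax":0,"ay":0,"az":0,"jaw":0},{"tx":0,"ty":0,"tz":0,"ax":0,"ay":0,"az":0,"jaw":0}]'
python3 - <<'E'
from h import *
to(552.1,-167.8,137,-94.4)
im,d=viewer.get_image("scene"); cv2.imwrite("pics/s4.png",cv2.resize(im[80:200,130:270,::-1],None,fx=5,fy=5))
E
```

```text
t: 7.95
ee_pos: [552.9, -166.6, 146.6]
orientation: [2.135, -2.304, -0.0]
ft_force: [0.2, 1.1, -1.6]
width: 31.6
t 7.95 pos [ 552.9 -166.6  146.6] yaw -94.37 z-axis [-0.  0. -1.] j6 1.33 w 31.575104265678714 F [ 0.2  1.1 -1.6]
tool shift mm [1.3 0.7 9.6] az 0.03
```

View pics/s4.png

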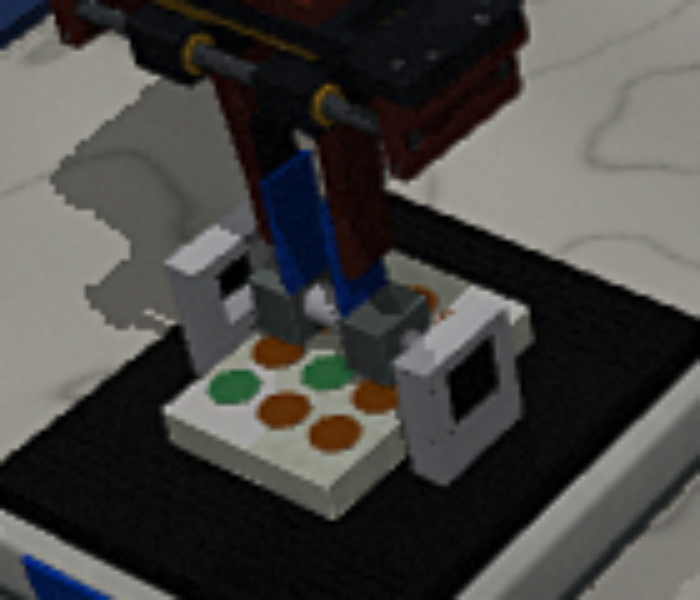

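The bar is between the cheeks, just above the plate, with clearance at both pins. I'll feel down to the plate.

```bash
python3 -m inch '[{"tx":0.05,"ty":0,"tz":0.4,"ax":0,"ay":0,"az":0,"jaw":0},{"tx":0,"ty":0,"tz":0.3,"ax":0,"ay":0,"az":0,"jaw":0},{"tx":0,"ty":0,"tz":0,"ax":0,"ay":0,"az":0,"jaw":0}]'
python3 -m inch '[{"tx":0,"ty":0,"tz":0.15,"ax":0,"ay":0,"az":0,"jaw":0},{"tx":0,"ty":0,"tz":0,"ax":0,"ay":0,"az":0,"jaw":0}]'
python3 -c "
from h import *; to(552.1,-167.8,137,-94.4)"
```

```text
t: 8.38
ee_pos: [552.6, -167.4, 139.5]
orientation: [2.134, -2.305, -0.001]
ft_force: [-0.8, 0.2, -2.1]
width: 31.3
t: 8.62
ee_pos: [552.8, -167.4, 138.1]
orientation: [2.135, -2.305, -0.0]
ft_force: [-0.7, 0.7, -1.4]
width: 31.7
t 8.62 pos [ 552.8 -167.4  138.1] yaw -94.4 z-axis [-0. -0. -1.] j6 1.33 w 31.687709211800577 F [-0.7  0.7 -1.4]
tool shift mm [0.5 0.6 1.1] az 0.0
```

```bash
python3 -m inch '[{"tx":0,"ty":0,"tz":0.1,"ax":0,"ay":0,"az":0,"jaw":0},{"tx":0,"ty":0,"tz":0,"ax":0,"ay":0,"az":0,"jaw":0}]'
python3 -m inch '[{"tx":0,"ty":0,"tz":0.1,"ax":0,"ay":0,"az":0,"jaw":0},{"tx":0,"ty":0,"tz":0,"ax":0,"ay":0,"az":0,"jaw":0}]'
```

```text
t: 8.88
ee_pos: [552.9, -167.4, 137.6]
orientation: [-2.135, 2.305, -0.0]
ft_force: [-0.9, -0.4, 3.2]
width: 31.2
t: 9.12
ee_pos: [553.0, -167.4, 137.6]
orientation: [-2.134, 2.305, -0.001]
ft_force: [-4.9, 0.3, 12.2]
width: 31.3
```

Contact with the plate came at z = 137.6, as predicted. I'll ease off 1 mm and open gradually.

```bash
python3 -m inch '[{"tx":0,"ty":0,"tz":-0.1,"ax":0,"ay":0,"az":0,"jaw":0},{"tx":0,"ty":0,"tz":0,"ax":0,"ay":0,"az":0,"jaw":0.45},{"tx":0,"ty":0,"tz":0,"ax":0,"ay":0,"az":0,"jaw":0.52},{"tx":0,"ty":0,"tz":0,"ax":0,"ay":0,"az":0,"jaw":0.58},{"tx":0,"ty":0,"tz":0,"ax":0,"ay":0,"az":0,"jaw":0.64},{"tx":0,"ty":0,"tz":0,"ax":0,"ay":0,"az":0,"jaw":0.7},{"tx":0,"ty":0,"tz":0,"ax":0,"ay":0,"az":0,"jaw":0.76},{"tx":0,"ty":0,"tz":0,"ax":0,"ay":0,"az":0,"jaw":0.82},{"tx":0,"ty":0,"tz":0,"ax":0,"ay":0,"az":0,"jaw":0.88},{"tx":0,"ty":0,"tz":0,"ax":0,"ay":0,"az":0,"jaw":0.9}]'
python3 - <<'E'
from h import *
to(552.1,-167.8,137,-94.4)
im,d=viewer.get_image("scene"); cv2.imwrite("pics/s5.png",cv2.resize(im[80:200,130:270,::-1],None,fx=5,fy=5))
E
```

```text
t: 10.38
ee_pos: [552.6, -167.3, 137.0]
orientation: [2.134, -2.305, -0.0]
ft_force: [0.6, -0.3, -0.2]
width: 78.8
t 10.38 pos [ 552.6 -167.3  137. ] yaw -94.4 z-axis [-0.  0. -1.] j6 1.33 w 78.79011411536209 F [ 0.6 -0.3 -0.2]
tool shift mm [0.5 0.5 0. ] az 0.0
```

View pics/s5.png

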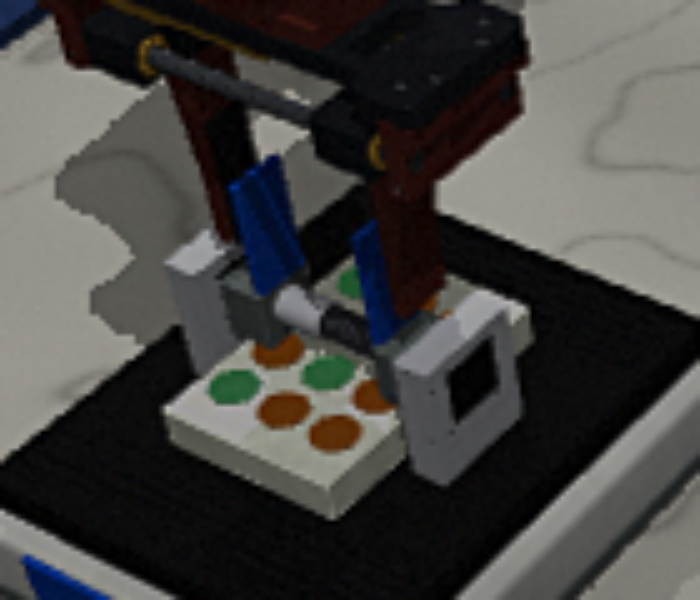

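The bar has sprung out, and both blocks lie against the cheeks' inner faces. I'll lift straight up and measure.

```bash
python3 -m inch '[{"tx":0,"ty":0,"tz":-1,"ax":0,"ay":0,"az":0,"jaw":0.9},{"tx":0,"ty":0,"tz":-3,"ax":0,"ay":0,"az":0,"jaw":0.9},{"tx":0,"ty":0,"tz":-5,"ax":0,"ay":0,"az":0,"jaw":0.9},{"tx":0,"ty":0,"tz":-5,"ax":0,"ay":0,"az":0,"jaw":0.9},{"tx":0,"ty":-5,"tz":-2,"ax":0,"ay":0,"az":0,"jaw":0.9},{"tx":0,"ty":5,"tz":0,"ax":0,"ay":0,"az":0,"jaw":0.9},{"tx":0,"ty":6,"tz":0,"ax":0,"ay":0,"az":0,"jaw":0.9},{"tx":0,"ty":6,"tz":0,"ax":0,"ay":0,"az":0,"jaw":0.9},{"tx":0,"ty":4,"tz":0,"ax":0,"ay":0,"az":0,"jaw":0.9},{"tx":0,"ty":0,"tz":0,"ax":0,"ay":0,"az":0,"jaw":0.9}]'
python3 - <<'E'
from h import *
to(552.1,-167.8,137,-94.4)
for n,bx in(("scene",(130,80,270,200)),("top",(390,160,510,290))):
    im,d=viewer.get_image(n); W=cloud(n,d); u0,v0,u1,v1=bx
    c=im[v0:v1,u0:u1].astype(int); w=W[v0:v1,u0:u1]
    b=(c[...,2]>c[...,0]+40)&(c[...,2]>60)&(w[...,2]>120)
    k,lab,st,ce=cv2.connectedComponentsWithStats(b.astype(np.uint8))
    for i in range(1,k):
        if st[i,4]>10: q=w[lab==i]; print(n,"tab",st[i,4],np.nanmean(q,0).round(1),"zmax",np.nanpercentile(q[:,2],97).round(1))
    g=w.reshape(-1,3); a=np.radians(85.6); D=g-[552.1,-167.8,0]; al=D[:,0]*np.cos(a)+D[:,1]*np.sin(a); ac=D[:,0]*np.sin(a)-D[:,1]*np.cos(a)
    s=(abs(al)>36)&(abs(al)<48)&(abs(ac)<25)&(g[:,2]>110)&(g[:,2]<124)
    for sg in(1,-1):
        q=s&(al*sg>0); print(n,"block top",sg,q.sum(),np.percentile(ac[q],[3,97]).round(1) if q.sum() else "",np.median(g[q,2]).round(1) if q.sum() else "")
    cv2.imwrite(f"pics/{n}6.png",cv2.resize(im[v0:v1,u0:u1,::-1],None,fx=5 if n=="scene" else 4,fy=5 if n=="scene" else 4))
    for m in masks_of(n,"red_bar_mid")[:1]: print(n,"red",m["score"],m["location"])
E
```

```text
t: 11.68
ee_pos: [391.1, -154.7, 297.9]
orientation: [-2.133, 2.306, -0.001]
ft_force: [-0.0, -0.2, 0.3]
width: 79.1
t 11.68 pos [ 391.1 -154.7  297.9] yaw -94.46 z-axis [ 0.001 -0.    -1.   ] j6 1.24 w 79.10408049448077 F [-0.  -0.2  0.3]
tool shift mm [   0.5 -161.4  161. ] az -0.06
scene tab 163 [ 552.2 -197.8  146.9] zmax 172.7
scene tab 179 [ 556.3 -137.9  150.1] zmax 172.9
scene block top 1 28 [-11.9  15.8] 120.2
scene block top -1 35 [ 4.9 16.3] 119.2
scene red 0.86 [398.3, 203.0]
top tab 89 [ 553.4 -136.5  155.4] zmax 171.5
top tab 110 [ 549.6 -196.1  153.4] zmax 171.6
top block top 1 92 [-14.   13.9] 117.1
top block top -1 34 [-14.9   9.2] 117.7
top red 0.9 [260.6, 278.9]
```

View pics/scene6.png

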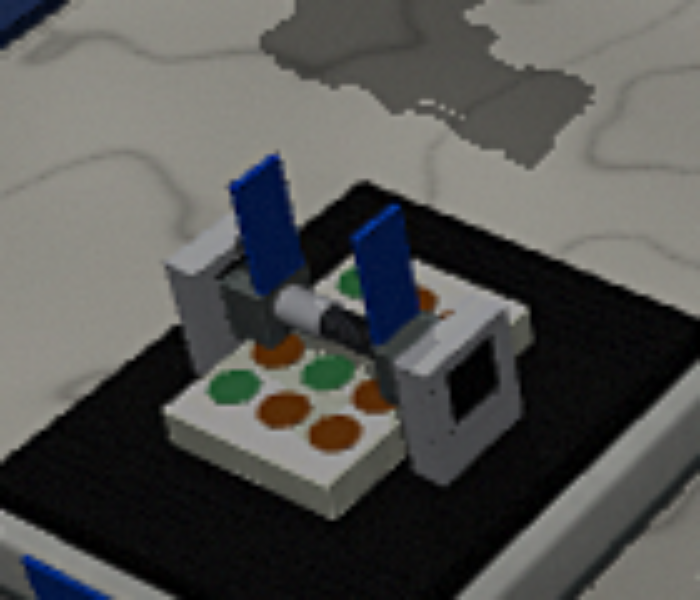

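View pics/top6.png

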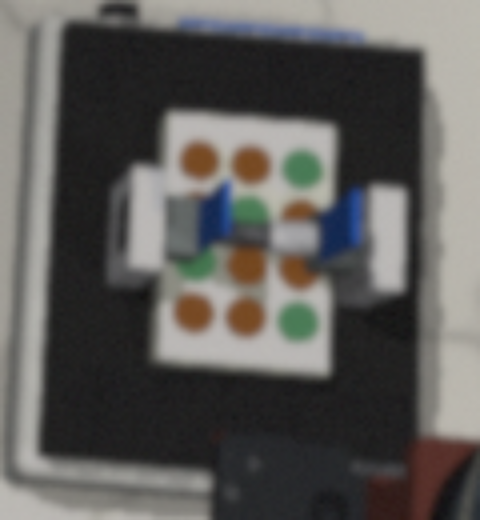

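```bash
python3 -c "
from h import *; print(ctrl.close_job())"
```

```text
the job is handed in; nothing more can be done
None
```

I squeezed the blue-tabbed bar fully (width 31.6 mm), lowered it between the cheeks until it touched the plate, and let it spring out. The arm then lifted clear and I handed the job in, at about 12 s on the robot's clock.

**Last checks:**
- **Fit along the bar:** the tab faces measured about 60 mm apart, which is about 64 mm over the outer faces once tab thickness is added. That is roughly 6 mm shortened, as it should be when fitted.
- **Height:** block tops are at about 118 mm and tab tops at about 171 mm. These match a bar standing on the plate at about 90 mm.
- **Position:** the bar is centred across the cheeks to within about 1–2 mm, and both shoulders touch the cheeks' inner faces in the pictures.
- **Robot:** wrist force was about zero at the end, and the largest reading I saw was about 13 N.

**Not fully confirmed:**
- **Pins:** the cheeks hide them in the last pictures, so I infer that they sit in the recesses from the length and height.
- **Red bar:** its position agrees to 0.2 pixel in the scene camera. The top camera's detection differs by about 3.6 pixels (about 7 mm). I take that as detector error, since nothing came near the bar, but I did not look into it further.

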